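# Tip the gears out of the divided sorting tray

## Task

Lift the white divided sorting tray by its middle post, hold it over the grey tub and tilt it toward the corner of the compartment with the two toothed gears, so that both gears slide out through that corner's mouth into the tub and the link bar, square plate and six-sided plate stay in the tray. Then set the tray down flat and centred on its cork mat and let go. Do not touch any of the plywood parts with the gripper, and leave the screwdriver, motor and wheel where they are.

Things in the scene. Friction and masses are not known exactly. Their poses are not given: they have to be found in the camera images.
- tray: Loose white plastic tray, 0.35 to 0.57 kg, 220 x 220 mm, its corners cut off at 45 degrees (55 mm legs). Floor 5 mm thick. A cross of 4 mm dividers along its x and y axes makes four compartments, one a quadrant; the gears may be in any. Dividers and outer walls rise 45 mm above the underside. Starts on the mat. Origin: centre of the underside, z up.
- mouth (a point): Middle of the floor edge of one corner mouth, the +x +y one: in the tray's frame 82.5, 82.5, 5 mm, so 117 mm from the centre. All four cut corners are alike: no wall, an open mouth 78 mm wide flush with the floor. The outer walls (4 mm thick) stand only on the straight 110 mm of each side.
- post (a point): Top centre of the tray's aluminium grip post, which stands on the tray's centre: 28 x 28 mm square, sides parallel to the tray's x and y axes, top 110 mm above the tray's underside. Any two opposite faces can be gripped, 75 to 100 mm above the underside.
- mat: Cork mat, fixed, 260 x 260 mm, 4 mm thick, the tray's place. Origin: centre of its underside on the table, z up.
- tub: Grey plastic open tub, fixed to the table, 170 x 170 mm outside, 70 mm high, walls 4 mm, floor 4 mm. Origin: centre of its underside, z up. It stands to the left or right of the mat.
- gear: Toothed gear wheel, 60 mm across, with a small centre hole, lying flat in one compartment. All five parts are plywood 9 mm thick, 15 to 25 g, and slide on the tray's smooth floor once it slopes more than about 20 degrees. Origin: centre of its underside.
- pinion: Smaller toothed gear, 40 mm across, lying on top of the large gear in the same compartment. Origin: centre of its underside.
- link: Plywood link bar 72 x 26 mm with round ends, alone in another compartment; stays in the tray. Origin: centre of its underside.
- plate: Square plywood motor plate 52 x 52 mm with a large centre hole, alone in another compartment; stays in the tray. Origin: centre of its underside.
- hexplate: Six-sided plywood plate, 52 mm across flats, with a 20 mm centre hole and no teeth, alone in another compartment; stays in the tray. Origin: centre of its underside.
- screwdriver: Bystander: black-handled screwdriver lying beyond the work, about 200 mm long, roughly along y.
- motor: Bystander: black stepper motor, 42 x 42 x 38 mm plus a 20 mm shaft, standing beyond the work.
- wheel: Bystander: rubber wheel 64 mm across and 26 mm thick, lying flat beyond the work.
Mind the look-alikes: they are no part of the job. What is shaped like the pinion but pink or turquoise is not meant.

How it is judged:
By the outcome, as a careful person would: the job done as asked, in the order asked, and still so for the second after the job is handed in, with the robot touching nothing.
It also fails if it takes over 64 s, if anything falls off the work surface, if the arm or the gripper's body presses on something with over 40 N, if the wrist force passes 120 N, or if a joint passes its speed limit or range.

## Robot

A 6-joint arm with a two-finger parallel gripper is mounted at the origin on the work surface. World frame = base frame: x ahead of the robot, y to its left, z up, the work surface at z = 0. Lengths are in m, angles in rad, forces in N, time in s.
With the tool pointing down it reaches from about 0.425 to 0.95 m from the base axis. Payload 14.7 kg.
Tool frame: the origin (TCP) lies on the centre line of the jaws, within the pads' length; the fingertips stand 22 mm ahead of it and the grasp point (between the pads) lies 3 mm ahead of it; z points along the fingers, y is the line along which they close (so a half turn about z gives the same grasp; the last joint's range is limited). The gripper opens to 85 mm and grips with 20 to 120 N. Pads are 22 mm wide; open, the fingers measure 114 mm over their backs; the gripper's body (76 mm by 85 mm) begins 54 mm behind the grasp point. The pads swing forward as they close: fully open they stand 13 mm farther back than shut.
Start: joints at [1.297, 0.48, 1.596, -0, 1.065, -0.047], TCP at [0.146, 0.633, 0.253] pointing down, gripper open.
Joint ranges: [-2.75, 2.75], [-0.82, 2.05], [0.23, 2.67], [-1.56, 4.7], [0.09, 2.69], [-2.92, 2.92]. Speed limits (rad/s): [1.89, 1.89, 2.39, 3.01, 3.01, 3.01].

## Interface

Orientations are given as a 3x3 rotation matrix whose columns are the frame's x, y, z axes.
In Python, from rig import reach, move_l, goto_joints, grip, wait, ik, state, capture, calibration, IKError, hand_in, find_in, spot_point gives the robot as it stands. Calls block until the motion is done:
- reach(position, orientation): joint-space move of the TCP to a pose.
- move_l(position, speed=0.15, ori=None, stop_force=None): straight line of the TCP; ori=None keeps the orientation; speed is the mean speed in m/s. With stop_force (N) it stops when the force on the tool has changed by that much, and returns True; else False.
- goto_joints(angles): joint-space move.
- grip(opening, effort=None): opening from 0.0 (shut) to 1.0 (fully open); effort is the grip in N (None keeps the last); returns when the fingers have stopped.
- wait(seconds).
- ik(position, orientation): joint angles nearest the present ones, or None.
- state(): the state.
- capture(name): name is "side" or "top"; returns the picture (384x512x3 uint8, blue, green, red); there is no depth.
- calibration(name): a dict with "fx", "fy", "cx", "cy" (pixels), "pose" (4x4, takes a point from camera to world coordinates). Camera axes: x right, y up, looking along -z (the intrinsics and any distortion apply to the point x, -y, -z); pixel columns grow to the right and rows downward; lengths in m; the calibration is good to about 2 mm. A picture is of the moment at which its call begins. calibration takes no time and is no camera call.
A pose or a line that the arm cannot do raises IKError and nothing moves.
- hand_in(): hands the job in; it is judged then, once.
Trained networks look in the newest picture that a camera, given by its name, has taken for a name from the list of things; names that differ only in an ending like _2 or _b are one class to them, and where a whole thing is asked for, a point or a joint stands for the part that bears it (a point fixed in the world has none). Each returns a list of dicts, best first, with "score" (0 to 1); they miss things now and then, are a little off and sometimes report something else, mostly with a low value. They report only what shows in the picture. A call takes as long as a camera call. They do not tell look-alikes from the thing itself.
- find_in(camera, target): "point" ([x, y, z] in m, in world coordinates, good to about 4 mm: the middle of the surface that is visible of it).
- spot_point(camera, target): "point" ([x, y, z] in m, in world coordinates, good to about 4 mm: a listed point, or the origin of a listed thing).
The state is a dict: "clock": time; "joint_pos": joint angles; "qvel": joint speeds; "effort": joint torques, N m; "tool_pos": TCP position; "tool_rot": TCP orientation; "ft_force": force on the tool from outside, world axes, zero at the start; "moment": the same for the moment, N m; "opening": opening from 0.0 (shut) to 1.0 (fully open); "grip_force": force on a finger pad.
Only numpy, scipy, OpenCV 4.12 (cv2) and the standard library are available. Lean on these libraries where they do the work, as an engineer would, in place of code of your own. Each camera call takes 0.05 s, during which the arm holds its last target. There are 200 camera calls.

## Working session

There is one attempt and no reset: what is moved stays moved. The work goes in short steps, each a Python script; the robot and the scene stay as the last script left them, time stands still between calls to the robot, and variables do not carry over. Pictures are saved under pics/ and viewed, at most 11 in all, crops included, and the job is handed in when it is done.

```bash
mkdir -p pics; ls
python3 - <<'E'
from rig import *
import cv2,numpy as np
for c in ("top","side"):
    im=capture(c); cv2.imwrite(f"pics/{c}0.png",im)
    k=calibration(c); print(c,{a:(np.round(b,3).tolist()) for a,b in k.items()})
    for t in ("tray","post","mat","tub","gear","pinion","link","plate","hexplate","mouth"):
        print(t,[(np.round(d["point"],3).tolist(),round(d["score"],2)) for d in spot_point(c,t)[:4]])
print(state()["clock"])
E
```

```text
pics
top {'fx': 452.183, 'fy': 452.183, 'cx': 251.448, 'cy': 191.376, 'pose': [[-0.01, 0.997, -0.073, 0.546], [-1.0, -0.009, 0.02, -0.072], [0.019, 0.073, 0.997, 1.096], [0.0, 0.0, 0.0, 1.0]]}
tray [([0.507, -0.226, 0.001], 0.7)]
post [([0.508, -0.225, 0.114], 0.78), ([0.557, -0.178, 0.007], 0.53)]
mat [([0.556, -0.283, 0.019], 0.21)]
tub [([0.515, 0.182, -0.003], 0.77), ([0.555, -0.282, 0.008], 0.28)]
gear [([0.551, -0.28, 0.006], 0.69)]
pinion [([0.555, -0.284, 0.019], 0.64), ([0.72, -0.356, 0.003], 0.64), ([0.522, -0.42, 0.004], 0.59), ([0.591, -0.453, -0.003], 0.58)]
link [([0.561, -0.177, 0.007], 0.81), ([0.461, -0.281, 0.009], 0.64)]
plate [([0.46, -0.282, 0.008], 0.73)]
hexplate [([0.459, -0.181, 0.009], 0.72)]
mouth [([0.592, -0.143, 0.006], 0.64), ([0.51, -0.226, 0.113], 0.59)]
side {'fx': 414.094, 'fy': 414.094, 'cx': 254.116, 'cy': 187.68, 'pose': [[0.799, 0.434, -0.416, 0.189], [-0.601, 0.582, -0.548, -0.627], [0.004, 0.688, 0.726, 0.819], [0.0, 0.0, 0.0, 1.0]]}
tray [([0.511, -0.228, 0.006], 0.62), ([0.459, -0.281, 0.007], 0.62)]
post [([0.505, -0.233, 0.109], 0.85), ([0.458, -0.282, 0.007], 0.74), ([0.46, -0.176, 0.01], 0.72)]
mat []
tub [([0.52, 0.184, 0.004], 0.94), ([0.508, -0.23, 0.007], 0.66), ([0.559, -0.281, 0.018], 0.48)]
gear [([0.553, -0.281, 0.008], 0.68)]
pinion [([0.523, -0.416, -0.003], 0.8), ([0.703, -0.282, -0.001], 0.77), ([0.722, -0.356, -0.003], 0.6), ([0.561, -0.28, 0.015], 0.53)]
link [([0.551, -0.177, 0.01], 0.46)]
plate [([0.457, -0.284, 0.007], 0.8)]
hexplate []
mouth [([0.592, -0.148, 0.012], 0.56)]
1.1
```

View pics/top0.png

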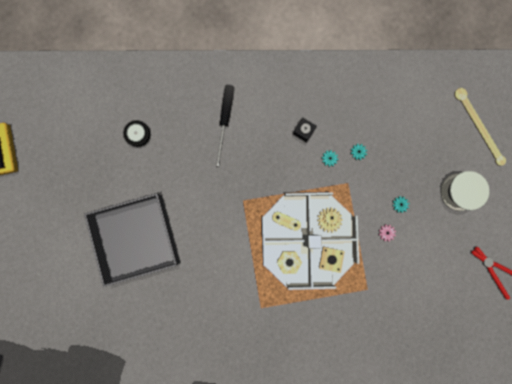

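View pics/side0.png

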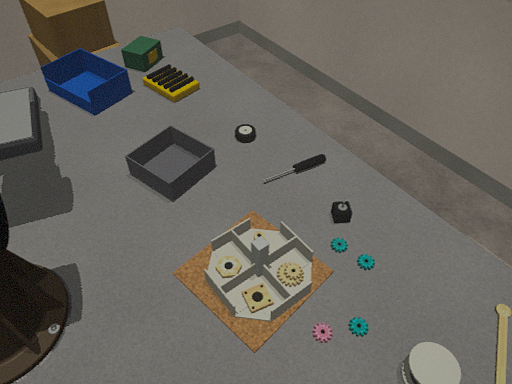

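The tray stands slightly off the mat centre at about (309,241). The gears are in the compartment at (330,218), which is world +x −y. The tub is at (133,238), and the pink and turquoise look-alikes lie on the table. Next I'll measure the mat and tray yaw and search for a reachable pour pose.

```bash
cat > h.py <<'E'
from rig import *
import cv2,numpy as np
from scipy.spatial.transform import Rotation as R
def proj(c,P):
    k=calibration(c);T=np.linalg.inv(k["pose"]);P=np.atleast_2d(P)
    p=P@T[:3,:3].T+T[:3,3]; p=p*[1,-1,-1]
    return np.c_[k["fx"]*p[:,0]/p[:,2]+k["cx"],k["fy"]*p[:,1]/p[:,2]+k["cy"]]
def back(c,uv,z):
    k=calibration(c);uv=np.atleast_2d(uv).astype(float);T=k["pose"];T=np.array(T)
    d=np.c_[(uv[:,0]-k["cx"])/k["fx"],-(uv[:,1]-k["cy"])/k["fy"],-np.ones(len(uv))]@T[:3,:3].T
    return T[:3,3]+d*((z-T[2,3])/d[:,2])[:,None]
def square(c,mask,z):
    cs,_=cv2.findContours(mask,cv2.RETR_EXTERNAL,cv2.CHAIN_APPROX_NONE)
    pts=back(c,max(cs,key=cv2.contourArea)[:,0],z)[:,:2]
    return cv2.minAreaRect((pts*1000).astype(np.float32))
def tray_model(xy,yaw,z0=.004):
    L=[];Rz=R.from_euler('z',yaw).as_matrix()
    w,t=.110,.045
    for a in range(4):
        r=R.from_euler('z',a*np.pi/2).as_matrix()
        L.append((np.array([[w,-.055,t],[w,.055,t]])@r.T))
        L.append((np.array([[.014,0,t],[w,0,t]])@r.T))
        L.append((np.array([[w,.055,0.005],[.055,w,.005]])@r.T))
        L.append((np.array([[.014,-.014,.11],[.014,.014,.11]])@r.T))
    return [l@Rz.T+[xy[0],xy[1],z0] for l in L]
def overlay(c,im,xy,yaw,box,s=5,z0=.004,extra=[]):
    x0,y0,x1,y1=box
    o=cv2.resize(im[y0:y1,x0:x1],None,fx=s,fy=s,interpolation=cv2.INTER_CUBIC)
    for l in tray_model(xy,yaw,z0):
        q=((proj(c,l)-[x0,y0]+.5)*s).astype(int);cv2.line(o,tuple(map(int,q[0])),tuple(map(int,q[1])),(255,0,0),1)
    for l in extra:
        q=((proj(c,l)-[x0,y0]+.5)*s).astype(int);cv2.polylines(o,[q],True,(0,0,255),1)
    return o
def cork(im):
    h=cv2.cvtColor(im,cv2.COLOR_BGR2HSV);m=cv2.inRange(h,(5,90,80),(20,255,255))
    return cv2.morphologyEx(m,cv2.MORPH_OPEN,np.ones((3,3)))
E
python3 - <<'E'
from h import *
im=cv2.imread("pics/top0.png")
m=square("top",cork(im),.004);print("mat",m)
c=np.array(m[0])/1000;b=cv2.boxPoints(m)/1000
o=overlay("top",im,(.508,-.227),0,(235,175,375,315),4,extra=[np.c_[b,np.full(4,.004)]])
cv2.imwrite("pics/ov.png",o)
# pour search
tub=np.array([.517,.183]);q0=np.array(state()["joint_pos"])
lo=np.array([-2.75,-.82,.23,-1.56,.09,-2.92]);hi=np.array([2.75,2.05,2.67,4.7,2.69,2.92])
for hd in range(0,360,30):
  for k in range(4):
    r=[]
    for th in (0,20,40):
      yaw=np.radians(hd+45)        # tray (+x,-y) corner heading hd
      d=np.array([np.cos(np.radians(hd)),np.sin(np.radians(hd)),0]);ax=np.cross([0,0,1],d)
      T=R.from_rotvec(ax*np.radians(th))*R.from_euler('z',yaw)
      lip=np.r_[tub-.04*d[:2],.09]
      cen=lip-T.apply([.0825,-.0825,.005]); tool=T*R.from_euler('z',k*np.pi/2)*R.from_euler('x',np.pi)
      q=ik(cen+T.apply([0,0,.091]),tool.as_matrix())
      r.append(None if q is None else np.round(np.minimum(q-lo,hi-q).min(),2))
      qq=q
    if None not in r: print(hd,k,r,np.round(qq,2))
# grasp
for k in range(4):
  q=ik([.508,-.227,.095],(R.from_euler('z',k*np.pi/2)*R.from_euler('x',np.pi)).as_matrix());print("grasp",k,None if q is None else np.round(q,2))
E
```

```text
mat ((496.09320068359375, -220.59197998046875), (259.2401123046875, 259.390869140625), 8.933775901794434)
0 0 [np.float64(0.46), np.float64(0.77), np.float64(1.09)] [0.22 0.64 1.58 0.14 1.6  0.96]
0 1 [np.float64(0.46), np.float64(0.77), np.float64(1.09)] [ 0.22  0.64  1.58  0.14  1.6  -0.61]
0 2 [np.float64(0.46), np.float64(0.77), np.float64(0.74)] [ 0.22  0.64  1.58  0.14  1.6  -2.18]
0 3 [np.float64(0.17), np.float64(0.34), np.float64(0.39)] [0.22 0.64 1.58 0.14 1.6  2.53]
30 0 [np.float64(0.44), np.float64(0.77), np.float64(1.08)] [ 0.34  0.65  1.57 -0.12  1.61  0.64]
30 1 [np.float64(0.44), np.float64(0.77), np.float64(1.08)] [ 0.34  0.65  1.57 -0.12  1.61 -0.93]
30 2 [np.float64(0.23), np.float64(0.37), np.float64(0.41)] [ 0.34  0.65  1.57 -0.12  1.61 -2.51]
30 3 [np.float64(0.44), np.float64(0.75), np.float64(0.71)] [ 0.34  0.65  1.57 -0.12  1.61  2.21]
60 0 [np.float64(0.53), np.float64(0.77), np.float64(1.03)] [ 0.44  0.62  1.64 -0.38  1.5   0.33]
60 1 [np.float64(0.53), np.float64(0.77), np.float64(1.03)] [ 0.44  0.62  1.64 -0.38  1.5  -1.24]
60 3 [np.float64(0.53), np.flo
[... 2255 characters left out ...]
 [0.04 0.53 1.82 0.64 1.24 1.51]
300 1 [np.float64(0.7), np.float64(0.77), np.float64(0.85)] [ 0.04  0.53  1.82  0.64  1.24 -0.06]
300 2 [np.float64(0.7), np.float64(0.77), np.float64(0.85)] [ 0.04  0.53  1.82  0.64  1.24 -1.63]
330 0 [np.float64(0.58), np.float64(0.77), np.float64(1.0)] [0.12 0.6  1.67 0.4  1.47 1.26]
330 1 [np.float64(0.58), np.float64(0.77), np.float64(1.0)] [ 0.12  0.6   1.67  0.4   1.47 -0.31]
330 2 [np.float64(0.58), np.float64(0.77), np.float64(1.0)] [ 0.12  0.6   1.67  0.4   1.47 -1.88]
grasp 0 [-0.47  0.56  1.95 -0.    0.63  1.1 ]
grasp 1 [-0.47  0.56  1.95 -0.    0.63 -0.47]
grasp 2 [-0.47  0.56  1.95  0.    0.63 -2.05]
grasp 3 [-0.47  0.56  1.95 -0.    0.63  2.67]
```

View pics/ov.png

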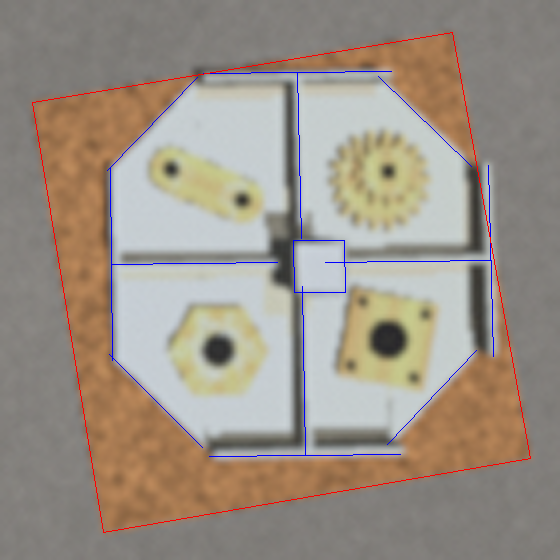

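The overlay fits: tray at (0.508,−0.227) with yaw about 0, and mat at (0.496,−0.2206) with yaw 8.9°. I'll grasp with the jaws along tray x, lift, and carry to the pour position with heading 60°.

```bash
cat >> h.py <<'E'
K=R.from_euler('z',np.pi/2)*R.from_euler('x',np.pi)
def tcp(cen,T): return (np.asarray(cen)+T.apply([0,0,.091])),(T*K).as_matrix()
def go(cen,T,v=.15,**k):
    p,o=tcp(cen,T); return move_l(p.tolist(),speed=v,ori=o,**k)
Z=lambda deg:R.from_euler('z',deg,degrees=True)
tub=np.array([.517,.183]);HD=60.
def pour(th):
    d=np.array([np.cos(np.radians(HD)),np.sin(np.radians(HD)),0]);ax=np.cross([0,0,1],d)
    T=R.from_rotvec(ax*np.radians(th))*Z(HD+45)
    return np.r_[tub-.04*d[:2],.09]-T.apply([.0825,-.0825,.005]),T
E
python3 - <<'E'
from h import *
p,o=tcp([.508,-.227,.10],Z(0)); reach(p.tolist(),o)
go([.508,-.227,.004],Z(0),.1)
s=state();print(s["clock"],s["tool_pos"],s["ft_force"])
grip(0,90);s=state();print(s["clock"],s["opening"],s["grip_force"],s["tool_pos"])
go([.508,-.227,.06],Z(0),.06)
s=state();print(s["clock"],s["ft_force"],s["opening"],s["moment"])
im=capture("side");cv2.imwrite("pics/lift.png",im)
E
```

```text
5.475 [ 0.50834912 -0.22717073  0.09552167] [-0.6929192  -0.38244204  1.23363562]
6.0417 0.3179766504800809 90.11964082717896 [ 0.50818004 -0.22710615  0.0954255 ]
7.125 [ 0.13639724  0.11630424 -5.82171893] 0.3120321874832631 [-0.01133937  0.05474864  0.04278871]
```

View pics/lift.png

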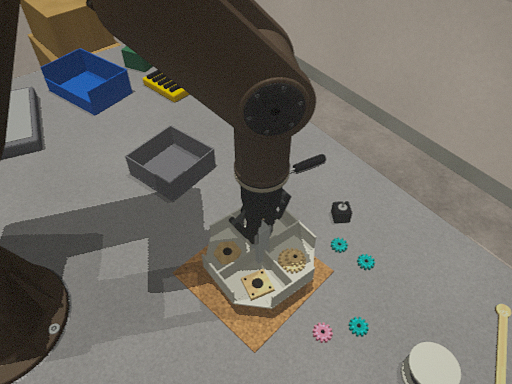

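The tray is lifted level at about (260,265) with all its parts in place. I'll carry it over and tilt it step by step.

Run:
```python
from h import *
go([.508,-.227,.13],Z(0),.12)
c,T=pour(0); c[2]=.13
mid=(np.array([.508,-.227,.13])+c)/2
go(mid,Z(52),.13); go(c,T,.13)
print(state()["clock"])
for th in (6,12,18,23,28):
    go(*pour(th),v=.06)
s=state();print(s["clock"],s["tool_pos"]-tcp(*pour(28))[0],s["ft_force"],s["opening"])
a=capture("side");b=capture("top");cv2.imwrite("pics/t28.png",np.hstack([a[60:320,60:400],b[100:360,40:380]]))
```

```text
10.3917
12.6333 [-0.00038864 -0.00023955 -0.00050996] [-0.86949361  0.20992122 -6.23017088] 0.31510844485322315
```

View pics/t28.png

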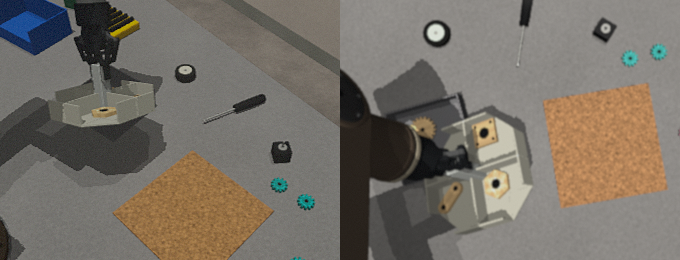

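At 28° the gear shows at the mouth at (425,128) in the composite picture, above the tub, and the other parts rest against dividers. I'll tilt a bit further.

Run:
```python
from h import *
go(*pour(32),v=.05);wait(.3);print(state()["ft_force"])
go(*pour(36),v=.05);wait(.4)
s=state();print(s["clock"],s["ft_force"],s["opening"])
a=capture("side");b=capture("top")
for c in("side","top"):
  for t in("gear","pinion"):print(c,t,[(np.round(d["point"],3).tolist(),round(d["score"],2)) for d in find_in(c,t)[:5]])
cv2.imwrite("pics/t36.png",np.hstack([cv2.resize(a[60:320,60:320],(390,390)),cv2.resize(b[120:320,60:260],(390,390))]))
```

```text
[ 0.38767924  0.02821023 -5.81578328]
14.1333 [-6.08031859e-04 -3.73349602e-01 -5.89887918e+00] 0.3179293735091874
side gear []
side pinion [([0.522, -0.419, 0.006], 0.74), ([0.586, -0.456, 0.008], 0.74), ([0.723, -0.358, 0.01], 0.47), ([0.702, -0.284, 0.008], 0.46), ([0.444, 0.054, 0.207], 0.19)]
top gear [([0.543, 0.207, 0.02], 0.61), ([0.442, 0.061, 0.186], 0.55)]
top pinion [([0.702, -0.284, 0.013], 0.73), ([0.586, -0.452, 0.009], 0.73), ([0.526, -0.419, 0.009], 0.58), ([0.719, -0.355, 0.012], 0.51)]
```

View pics/t36.png

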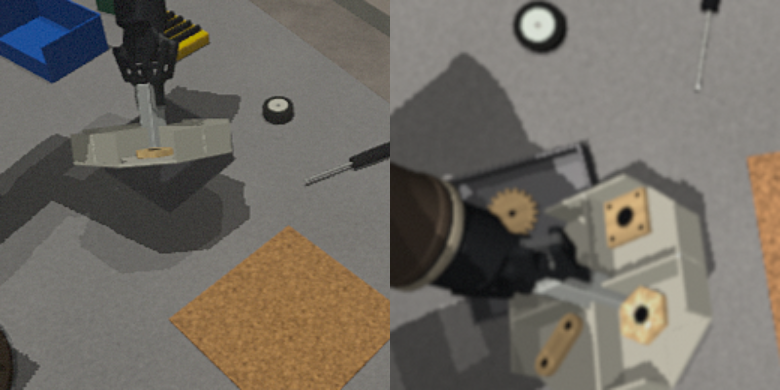

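The large gear is in the tub at about (513,213), and the pinion is hidden. I'll level the tray, back away, and look into both.

Run:
```python
from h import *
for th in (24,12,0): go(*pour(th),v=.08)
c,T=pour(0);c[2]=.13
m=[.50,-.13,.13]; go(m,Z(60),.15)
a=capture("side");b=capture("top");print(state()["clock"],state()["opening"])
for c in("side","top"):
  for t in("gear","pinion"):print(c,t,[(np.round(d["point"],3).tolist(),round(d["score"],2)) for d in find_in(c,t)[:6]])
cv2.imwrite("pics/lev.png",np.hstack([cv2.resize(a[100:320,110:330],(390,390)),cv2.resize(b[150:370,70:330],(461,390))[:, :400]]))
```

```text
17.5417 0.3122869973206484
side gear [([0.539, 0.209, 0.023], 0.7)]
side pinion [([0.525, -0.422, 0.007], 0.84), ([0.586, -0.456, 0.008], 0.79), ([0.701, -0.286, 0.006], 0.74), ([0.722, -0.355, 0.008], 0.55), ([0.823, -0.036, 0.019], 0.29), ([0.764, -0.234, 0.037], 0.21)]
top gear [([0.539, 0.207, 0.017], 0.85), ([0.819, -0.031, 0.023], 0.62), ([0.582, -0.112, 0.131], 0.55)]
top pinion [([0.704, -0.283, 0.014], 0.77), ([0.524, -0.419, 0.01], 0.69), ([0.718, -0.352, 0.011], 0.67), ([0.589, -0.454, 0.009], 0.52), ([0.513, -0.029, 0.143], 0.3)]
```

View pics/lev.png

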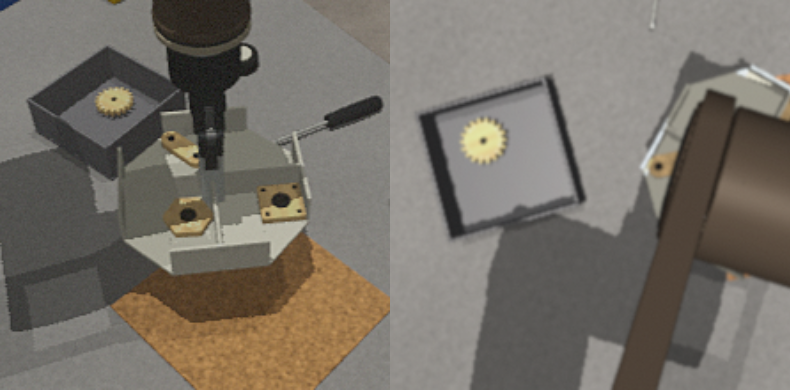

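The large gear is in the tub. The gear compartment is hidden behind a divider, so I'll turn the tray to its mat yaw above the mat, where the side camera sees into it.

Run:
```python
from h import *
go([.496,-.2206,.06],Z(8.93),.13)
a=capture("side");print(state()["clock"])
for t in("gear","pinion"):print(t,[(np.round(d["point"],3).tolist(),round(d["score"],2)) for d in find_in("side",t)[:6]])
cv2.imwrite("pics/yaw.png",np.hstack([cv2.resize(a[180:340,180:340],(390,390),interpolation=2),cv2.resize(a[120:210,115:225],(410,390),interpolation=2)]))
```

```text
18.8333
gear [([0.536, 0.208, 0.018], 0.5)]
pinion [([0.524, -0.42, 0.006], 0.84), ([0.702, -0.286, 0.011], 0.7), ([0.72, -0.356, 0.01], 0.66), ([0.828, -0.038, 0.018], 0.57), ([0.586, -0.456, 0.012], 0.51)]
```

View pics/yaw.png

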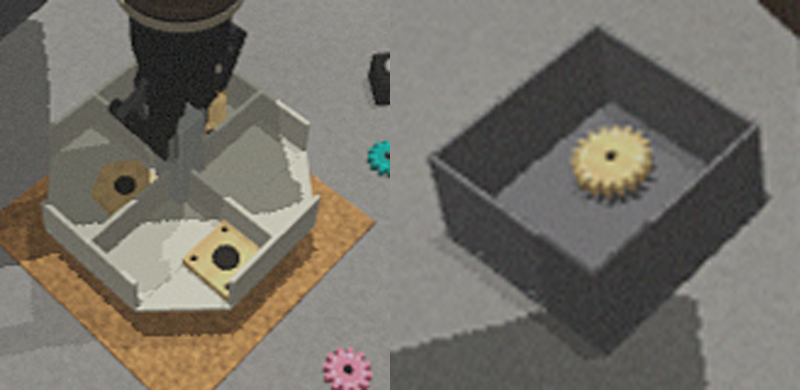

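The gear compartment (right, around (240,160)) is empty and the gear is in the tub. The pinion isn't visible separately, so it may be under the gear. I'll check the gear's height by triangulation and look around the odd detection at (0.825,−0.035).

Run:
```python
from h import *
a=capture("side");b=capture("top")
L=[];cs=[]
for c,im in(("side",a),("top",b)):
    hsv=cv2.cvtColor(im,cv2.COLOR_BGR2HSV)
    m=cv2.inRange(hsv,(12,50,110),(35,255,255))
    u=proj(c,[.539,.208,.018])[0];w=np.zeros_like(m);cv2.circle(w,tuple(map(int,u)),26,255,-1)
    m&=w; n,lab,st,ce=cv2.connectedComponentsWithStats(m);i=1+np.argmax(st[1:,4]);print(c,ce[i],st[i])
    for z in(.008,.013,.018,.022):print(z,np.round(back(c,ce[i],z),4))
    cs.append(ce[i])
def crop(c,im,P,r,s):
    u=proj(c,P)[0].astype(int);return cv2.resize(im[max(0,u[1]-r):u[1]+r,max(0,u[0]-r):u[0]+r],(s,s),interpolation=2)
G=[.539,.208,.015];S=[.825,-.035,.015]
cv2.imwrite("pics/chk.png",np.vstack([np.hstack([crop("side",a,G,25,300),crop("top",b,G,30,300)]),np.hstack([crop("side",a,S,40,300),crop("top",b,S,40,300)])]))
```

```text
side [174.06882591 156.31983806] [163 149  22  16 247]
0.008 [[0.5428 0.2235 0.008 ]]
0.013 [[0.5406 0.2182 0.013 ]]
0.018 [[0.5384 0.213  0.018 ]]
0.022 [[0.5367 0.2088 0.022 ]]
top [122.53707415 228.96993988] [110 217  26  25 499]
0.008 [[0.5379 0.2144 0.008 ]]
0.013 [[0.5379 0.2131 0.013 ]]
0.018 [[0.5379 0.2118 0.018 ]]
0.022 [[0.538  0.2107 0.022 ]]
```

View pics/chk.png

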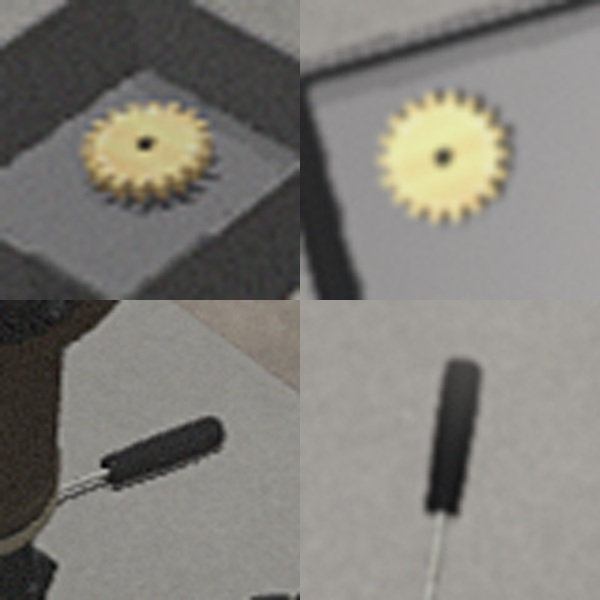

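The gear's top sits at about z = 0.02 with a shadow gap beneath it, so it is resting on the pinion and both are in the tub. The odd detection was the screwdriver handle. I'll set the tray down.

Run:
```python
from h import *
c=[.496,-.2206]
go(c+[.012],Z(8.93),.1)
print(go(c+[.0025],Z(8.93),.02,stop_force=4))
s=state();print(s["clock"],s["tool_pos"],s["ft_force"])
grip(.65);print(state()["ft_force"])
go(c+[.15],Z(8.93),.12)
reach([.25,.45,.35],(Z(0)*K).as_matrix())
a=capture("top");s2=capture("side");print(state()["clock"])
for cam in("top","side"):
  for t in("post","tray"):print(cam,t,[(np.round(d["point"],4).tolist(),round(d["score"],2)) for d in spot_point(cam,t)[:2]])
m=square("top",cork(a),.004);print(m);b=cv2.boxPoints(m)/1000
cv2.imwrite("pics/end.png",overlay("top",a,c,np.radians(8.93),(235,175,375,315),4,extra=[np.c_[b,np.full(4,.004)]]));cv2.imwrite("pics/endtop.png",a)
```

```text
True
20.0917 [ 0.49623085 -0.2206883   0.09538956] [0.10638643 0.64898    8.34240281]
[-0.94458973  0.04221596 -1.33497203]
24.5
top post [([0.4978, -0.2191, 0.1142], 0.93), ([0.4536, -0.1934, 0.0091], 0.64)]
top tray [([0.4966, -0.2223, 0.0], 0.75)]
side post [([0.4934, -0.2232, 0.1078], 0.75)]
side tray [([0.4963, -0.223, 0.007], 0.69)]
((496.2900695800781, -220.56106567382812), (259.638671875, 259.3908386230469), 8.9337797164917)
```

View pics/end.png

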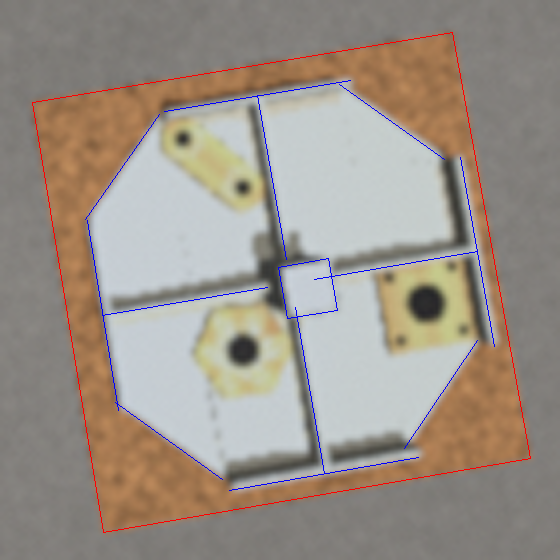

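View pics/endtop.png

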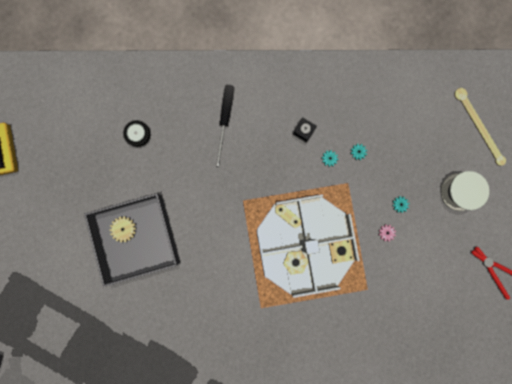

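The tray lies centred and square on the mat at about (311,246) with the link, plate and hexplate inside. The gear is in the tub at (122,229), no stray pinion shows anywhere, and the bystanders haven't moved.

```bash
python3 -c "
from rig import *
print(hand_in())"
```

```text
the job is handed in; nothing more can be done
None
```

I handed the job in at about 24.5 s on the robot's clock. The tray is flat, centred and square on its mat with the link bar, square plate and six-sided plate inside, and the large gear is in the tub. I never saw the pinion directly after the pour: I infer it is under the large gear, which sits about one part's thickness too high, and no pinion shows in the tray or on the table.

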